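Sort push-switch boxes by plunger stiffness

TASK

Three identical-looking switch boxes stand in a row; press their black plungers in, gently, to feel which springs are stiff and which are weak. Then slide each box along the bench, without lifting it or tipping it over, until it stands wholly within its bay: stiff in the green bay, weak in the yellow one. Leave the other things on the bench where they are.

Things in the scene. Friction and masses are not known exactly. Their poses are not given: they have to be found in the camera images.
- box_1_center (a point): Centre of the housing (half-way up) of one of three identical-looking switch boxes: grey with pale lid, 80 mm (its x) by 64 mm (its y) by 45 mm high, z up, two black cable glands 12 mm out on its +x end, about 0.4 kg, loose on the bench. A spring capsule with a round black plunger sits in a well in its middle, within 1.5 mm, and travels with it; which box has a stiff and which a weak spring changes each time, unseen.
- box_1_button (a point): Fixed point of that box: centre of the flat top of its black plunger when free, 64.5 mm above the bench. The plunger is 30 mm across, 19.5 mm proud of the lid, and presses 14 mm straight down. A weak one begins to move at about 2 N and is fully in at about 4 N; a stiff one begins at about 7 N and is fully in at about 14 N.
- box_2_center (a point): Centre of the housing (half-way up) of one of three identical-looking switch boxes: grey with pale lid, 80 mm (its x) by 64 mm (its y) by 45 mm high, z up, two black cable glands 12 mm out on its +x end, about 0.4 kg, loose on the bench. A spring capsule with a round black plunger sits in a well in its middle, within 1.5 mm, and travels with it; which box has a stiff and which a weak spring changes each time, unseen.
- box_2_button (a point): Fixed point of that box: centre of the flat top of its black plunger when free, 64.5 mm above the bench. The plunger is 30 mm across, 19.5 mm proud of the lid, and presses 14 mm straight down. A weak one begins to move at about 2 N and is fully in at about 4 N; a stiff one begins at about 7 N and is fully in at about 14 N.
- box_3_center (a point): Centre of the housing (half-way up) of one of three identical-looking switch boxes: grey with pale lid, 80 mm (its x) by 64 mm (its y) by 45 mm high, z up, two black cable glands 12 mm out on its +x end, about 0.4 kg, loose on the bench. A spring capsule with a round black plunger sits in a well in its middle, within 1.5 mm, and travels with it; which box has a stiff and which a weak spring changes each time, unseen.
- box_3_button (a point): Fixed point of that box: centre of the flat top of its black plunger when free, 64.5 mm above the bench. The plunger is 30 mm across, 19.5 mm proud of the lid, and presses 14 mm straight down. A weak one begins to move at about 2 N and is fully in at about 4 N; a stiff one begins at about 7 N and is fully in at about 14 N.
- bay_stiff: The green sorting bay, for boxes with stiff plungers: a flat green patch on the bench, 400 mm (its x) by 130 mm (its y), level with the bench, with a green end wall 12 mm thick and 35 mm high at each x end just outside the patch; open along both long sides. Fixed. Origin at the patch's centre, z up. The bays lie left and right of the boxes, sides changing.
- bay_weak: The yellow sorting bay, for boxes with weak plungers: a flat yellow patch on the bench, 400 mm (its x) by 130 mm (its y), level with the bench, with a yellow end wall 12 mm thick and 35 mm high at each x end just outside the patch; open along both long sides. Fixed. Origin at the patch's centre, z up. The bays lie left and right of the boxes, sides changing.
- relay: Black relay block 44 x 40 x 51 mm high; loose bystander, not to be disturbed.
- screwdriver: Red-handled screwdriver lying flat, about 200 mm long; loose bystander, not to be disturbed.
- tape: Red roll ring, 90 mm across, 24 mm high; loose bystander, not to be disturbed.
- open_box_1: Open grey box 110 x 70 x 45 mm without plunger; loose bystander, not to be disturbed.
- open_box_2: Open grey box 110 x 70 x 45 mm without plunger; loose bystander, not to be disturbed.
- meter: Yellow hand meter 150 x 75 x 36 mm, lying flat; loose bystander, not to be disturbed.
Mind the look-alikes: they are no part of the job. Leave any blue look-alike of the part that bears box_3_center alone.

How it is judged:
By the outcome, as a careful person would: the job done as asked, in the order asked, and still so for the second after the job is handed in, with the robot touching nothing.
It also fails if it takes over 64 s, if anything falls off the work surface, if the arm or the gripper's body presses on something with over 40 N, if the wrist force passes 120 N, or if a joint passes its speed limit or range.

ROBOT

A 6-joint arm with a two-finger parallel gripper is mounted at the origin on the work surface. World frame = base frame: x ahead of the robot, y to its left, z up, the work surface at z = 0. Lengths are in mm, angles in rad, forces in N, time in s.
With the tool pointing down it reaches from about 350 to 875 mm from the base axis. Payload 4.2 kg.
Tool frame: the origin (TCP) lies at the very end of the fingers, on their centre line; the grasp point (between the pads) lies 19 mm behind it; z points along the fingers, y is the line along which they close (so a half turn about z gives the same grasp; the last joint's range is limited). The gripper opens to 85 mm and grips with 20 to 120 N. Pads are 22 mm wide; open, the fingers measure 114 mm over their backs; the gripper's body (76 mm by 85 mm) begins 54 mm behind the grasp point. The pads swing forward as they close: fully open they stand 13 mm farther back than shut.
Start: joints at [1.489, 0.385, 0.008, 0, -1.194, -0.259], TCP at [208.868, 589.044, 205.512] pointing down, gripper open.
Joint ranges: [-3.14, 3.14], [-1.21, 2.06], [-1.07, 1.41], [-3.16, 2.05], [-2.99, -0.16], [-3.1, 3.1]. Speed limits (rad/s): [2.79, 2.79, 3.14, 3.14, 3.14, 3.14].

INTERFACE

Orientations are given as a unit quaternion [x, y, z, w].
In Python, from bench import arm gives the robot as it stands.
- The arm moves only by the tool servo_tool, never from a script. Its argument "rows" is a list that holds one entry, the list of rows, each a list of 7 numbers: the finger opening in mm, from 0 to 85.4, then the shift along the tool's x, y, z in mm, then the turn, a rotation vector about the tool's x, y, z in rad. A call has 1 to 10 rows; each row is the pose to reach, as a shift and turn from the pose commanded when the call began, along the tool's axes at that moment; what a row does not reach only later rows make up. A row lasts 1/8 s, in which the tool goes at most 62.5 mm and 10.7 degrees, less where a joint would pass 70% of its speed; a pose out of reach is approached as far as the arm can. A call with a gripper value outside its range is refused whole. The fingers move at their own pace and stop on an object; the grip force is fixed at half the most. Time passes only in rows, so rows that repeat a pose let the fingers close. It gives the time, the measured TCP pose, the force, the opening and the grip force at its end, in the units of the state.
- arm.read_state(): the state, without advancing time (a new reading comes with each control period).
- arm.get_image(name): name is "scene" or "side" or "wrist"; returns the picture (400x640x3 uint8, red, green, blue); there is no depth.
- arm.camera_params(name): a dict with "intrinsics" (3x3 intrinsics, pixels), "D" ([k1, k2, p1, p2, k3] as OpenCV has them; the pictures are not rectified), "R" (3x3) and "t" (3): a world point X has camera coordinates R X + t. Camera axes: x right, y down, z forward; pixel columns grow to the right and rows downward; lengths in mm; the calibration is good to about 2 mm. A picture is of the moment at which its call begins: read the wrist's pose just before it. camera_params takes no time and is no camera call; for the wrist camera it gives the pose at the moment of the call.
- arm.job_done(): hands the job in; it is judged then, once.
The state is a dict: "clock": time; "joints": joint angles; "joint_vel": joint speeds; "joint_efforts": joint torques, N m; "position": TCP position; "ee_rot": TCP orientation; "contact_force": force on the tool from outside, world axes, zero at the start; "wrist_torque": the same for the moment, N m; "gripper_width": finger opening in mm; "grasp_force": force on a finger pad.
Only numpy, scipy, OpenCV 4.12 (cv2) and the standard library are available. Lean on these libraries where they do the work, as an engineer would, in place of code of your own. Each camera call takes 0.05 s, during which the arm holds its last target. There are 200 camera calls.

## Working session

There is one attempt and no reset: what is moved stays moved. The work goes in short steps, Python scripts to look and compute and a tool call to move; the robot and the scene stay as the last step left them, time stands still between calls to the robot, and variables do not carry over. Pictures are saved under pics/ and viewed, at most 10 in all, crops included, and the job is handed in when it is done.

Besides the shell and the picture viewer there is one more tool, called after "Call:" as name(argument=value, ...), one argument or row to a line, values as JSON. servo_tool: Moves the arm, as the interface text tells. Its arguments: {"type":"object","properties":{"rows":{"type":"array"}},"required":["rows"]}

```bash
mkdir -p pics
cat > h.py <<'E'
from bench import arm
import numpy as np, cv2
def P(n):
    c=arm.camera_params(n); return [np.array(c[k],float) for k in("intrinsics","D","R","t")]
def ray(p,uv,z):
    K,D,R,t=p
    q=cv2.undistortPoints(np.array(uv,float).reshape(-1,1,2),K,D).reshape(-1,2)
    d=np.c_[q,np.ones(len(q))]@R; C=-R.T@t
    return C+d*((z-C[2])/d[:,2])[:,None]
def save(n,f):
    im=arm.get_image(n); cv2.imwrite(f,im[:,:,::-1]); return im
E
python3 - <<'E'
from h import *
a=save("scene","pics/a.png");b=save("side","pics/b.png")
s=arm.read_state();print({k:np.round(s[k],3) for k in s})
for n in("scene","side"):
    K,D,R,t=P(n);print(n,-R.T@t,R[2])
E
```

```text
{'clock': np.float64(0.1), 'joints': array([ 1.489,  0.385,  0.007, -0.   , -1.194, -0.259]), 'joint_vel': array([ 0.   , -0.001,  0.003,  0.004, -0.001,  0.   ]), 'joint_efforts': array([-0.0000e+00, -3.9332e+01,  1.8893e+01,  4.1980e+00, -3.0000e-03,
        0.0000e+00]), 'position': array([208.672, 588.538, 204.535]), 'ee_rot': array([ 0.986, -0.17 , -0.   ,  0.001]), 'contact_force': array([-0.404, -0.548,  0.244]), 'wrist_torque': array([ 0.041, -0.002, -0.014]), 'grasp_force': np.float64(0.0), 'gripper_width': np.float64(85.88)}
scene [1282.13726013  264.06479122 1020.53745845] [-0.62219112 -0.21734915 -0.7520888 ]
side [ 115.92412674 -970.62570257  949.04691799] [ 0.28939868  0.70700539 -0.64528427]
```

View pics/a.png

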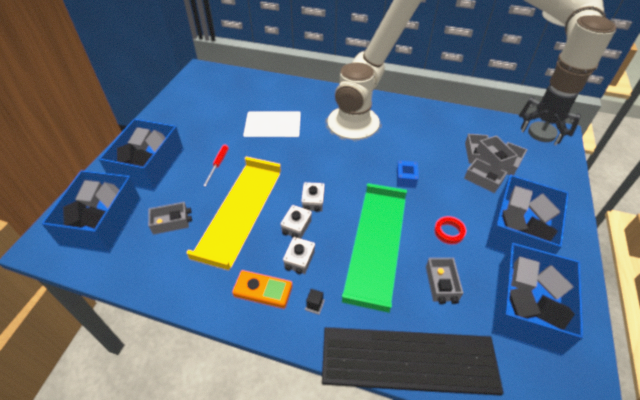

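View pics/b.png

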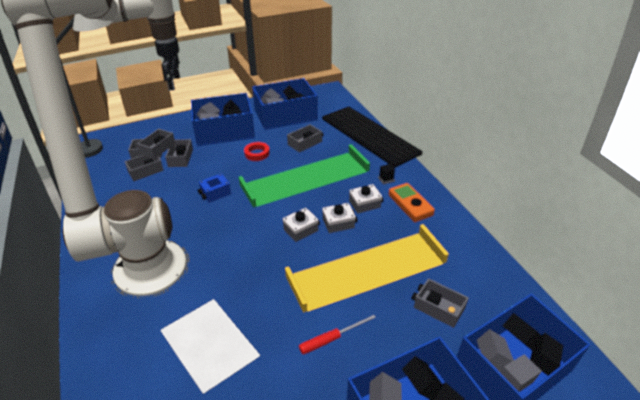

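The scene view shows the three boxes with plungers near (313,190), (296,214) and (299,247). The yellow bay is left around (235,215) and the green bay right around (377,245). The blue look-alike is at (407,172), and the relay and meter are near (314,300) and (262,288). The side view agrees.

```bash
cat > m.py <<'E'
from h import *
def boxes(n,im,roi):
    p=P(n); x0,y0,x1,y1=roi
    w=np.zeros(im.shape[:2],np.uint8); i=im.astype(int)
    w[y0:y1,x0:x1]=((i.min(2)>135)&(i.max(2)-i.min(2)<60))[y0:y1,x0:x1]*255
    out=[]
    for c in cv2.findContours(w,cv2.RETR_EXTERNAL,cv2.CHAIN_APPROX_NONE)[0]:
        if cv2.contourArea(c)<120: continue
        h=cv2.convexHull(c); W=ray(p,h.reshape(-1,2),45)[:,:2].astype(np.float32)
        r=cv2.minAreaRect(W)
        m=np.zeros_like(w); x,y,ww,hh=cv2.boundingRect(h)
        m[max(0,y-6):y+hh,x:x+ww]=(im.max(2)[max(0,y-6):y+hh,x:x+ww]<70)*255
        k=cv2.connectedComponentsWithStats(m); j=1+np.argmax(k[2][1:,4]) if k[0]>1 else 0
        b=k[2][j]
        top=ray(p,k[3][j],57)[0]
        out.append((r,top,b)); print(n,"lid",np.round(r[0]),np.round(r[1]),round(r[2]),"plunger blob centroid z57",np.round(top),b, np.round(k[3][j]))
    return out
def colour(n,im,f,nm):
    p=P(n); i=im.astype(int); m=f(i[...,0],i[...,1],i[...,2]).astype(np.uint8)*255
    for c in cv2.findContours(m,cv2.RETR_EXTERNAL,cv2.CHAIN_APPROX_NONE)[0]:
        if cv2.contourArea(c)<40: continue
        r=cv2.minAreaRect(ray(p,c.reshape(-1,2),0)[:,:2].astype(np.float32))
        print(n,nm,[np.round(v) for v in r],np.round(cv2.boxPoints(r)).tolist())
E
python3 - <<'E'
from m import *
a=cv2.imread("pics/a.png")[:,:,::-1];b=cv2.imread("pics/b.png")[:,:,::-1]
boxes("scene",a,(270,170,335,275)); boxes("side",b,(275,175,395,245))
for n,im in(("scene",a),("side",b)):
    colour(n,im,lambda r,g,b:(g>110)&(r<90)&(b<110),"green")
    colour(n,im,lambda r,g,b:(r>170)&(g>140)&(b<90),"yellow")
    colour(n,im,lambda r,g,b:(r>170)&(g<140)&(g>70)&(b<80),"meter")
p=P("scene"); print("relay",ray(p,[(308,309),(321,311),(314,293)],0).round(), "blue",ray(p,[(398,180),(416,186)],0).round())
E
python3 -c "
import cv2;a=cv2.imread('pics/a.png')[165:285,265:345];b=cv2.imread('pics/b.png')[170:250,270:400]
a=cv2.resize(a,None,fx=4.5,fy=4.5);b=cv2.resize(b,None,fx=3.3,fy=3.3);import numpy as np
o=np.zeros((540,800,3),'uint8');o[:540,:360]=a;o[:264,365:365+429]=b;cv2.imwrite('pics/c.png',o)"
```

```text
scene lid [667.  11.] [70. 88.] 88 plunger blob centroid z57 [668.  11.  57.] [295 245   8   9  58] [298. 249.]
scene lid [555. -38.] [70. 89.] 84 plunger blob centroid z57 [557. -36.  57.] [293 212   7   8  46] [296. 216.]
scene lid [442. -20.] [90. 69.] 13 plunger blob centroid z57 [443. -21.  57.] [310 187   6   7  37] [313. 190.]
side lid [438. -21.] [84. 70.] 14 plunger blob centroid z57 [437. -24.  57.] [296 212   9  10  74] [300. 216.]
side lid [551. -38.] [72. 83.] 83 plunger blob centroid z57 [550. -39.  57.] [334 205   9  10  73] [338. 209.]
side lid [663.  11.] [70. 85.] 88 plunger blob centroid z57 [663.  10.  57.] [362 186   8   9  61] [365. 190.]
scene green [array([736., 225.]), array([ 45., 130.]), np.float64(10.0)] [[703.0, 286.0], [725.0, 158.0], [769.0, 165.0], [747.0, 293.0]]
scene green [array([507., 212.]), array([401., 128.]), np.float64(5.0)] [[302.0, 258.0], [313.0, 131.0], [712.0, 166.0], [701.0, 293.0]]
scene yellow [array([781., -60.]), array([ 70., 147.]), np.float64(3.0)] [[741.0, 11.0], [750.0, -135.0], [820.0, -131.0], [811.0, 16.0]]
scene yellow [arra
[... 772 characters left out ...]
37.0], [751.0, 158.0], [742.0, 327.0]]
side green [array([771., 271.]), array([ 13., 132.]), np.float64(4.0)] [[760.0, 336.0], [769.0, 204.0], [782.0, 205.0], [773.0, 337.0]]
side yellow [array([ 548., -223.]), array([154., 407.]), np.float64(90.0)] [[344.0, -299.0], [751.0, -301.0], [752.0, -148.0], [345.0, -145.0]]
side yellow [array([ 777., -207.]), array([132.,  12.]), np.float64(90.0)] [[771.0, -273.0], [783.0, -273.0], [783.0, -141.0], [772.0, -141.0]]
side meter [array([812., -24.]), array([ 74., 152.]), np.float64(5.0)] [[769.0, 49.0], [781.0, -103.0], [855.0, -97.0], [843.0, 55.0]]
relay [[806.  84.  -0.]
 [801. 119.  -0.]
 [756.  85.  -0.]] blue [[261. 226.   0.]
 [271. 288.  -0.]]
```

View pics/c.png

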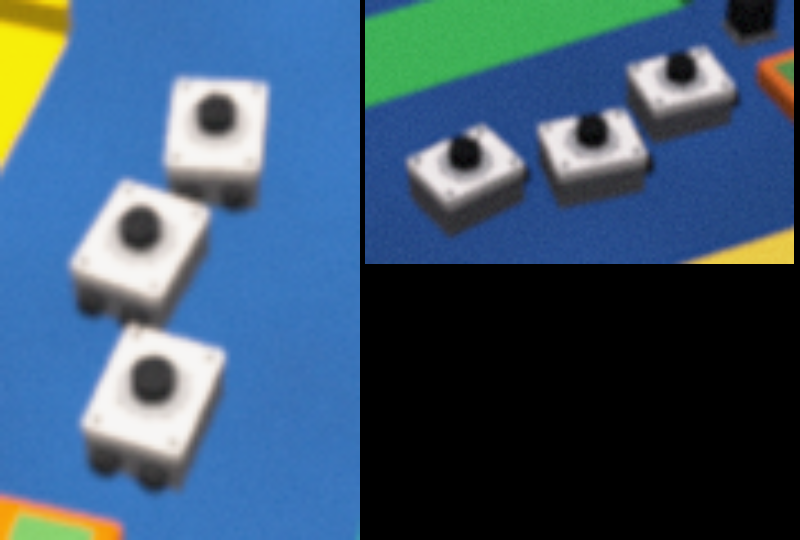

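The crop shows all three boxes with their glands toward +x, so box x runs roughly along world x, with yaws of about 14°, -6° and -2°. Next I go above them for a close look.

Call:
servo_tool(
  rows=[
    [[0, 528, 458, -100, 0, 0, 1.229], [0, 528, 458, -100, 0, 0, 1.229], [0, 528, 458, -100, 0, 0, 1.229], [0, 528, 458, -100, 0, 0, 1.229], [0, 528, 458, -100, 0, 0, 1.229], [0, 528, 458, -100, 0, 0, 1.229], [0, 528, 458, -100, 0, 0, 1.229], [0, 528, 458, -100, 0, 0, 1.229], [0, 528, 458, -100, 0, 0, 1.229], [0, 528, 458, -100, 0, 0, 1.229]],
  ],
)

```text
clock: 1.35
position: [514.3, 48.8, 294.1]
ee_rot: [0.708, -0.707, -0.0, 0.0]
contact_force: [1.2, 0.8, -0.0]
gripper_width: 0.2
grasp_force: 0.0
```

Call:
servo_tool(
  rows=[
    [[0, 60, -50, -10, 0, 0, 0], [0, 60, -50, -10, 0, 0, 0], [0, 60, -50, -10, 0, 0, 0], [0, 60, -50, -10, 0, 0, 0]],
  ],
)

```text
clock: 1.85
position: [563.2, -8.4, 303.7]
ee_rot: [0.708, -0.706, -0.0, 0.0]
contact_force: [0.6, -0.5, -0.7]
gripper_width: -0.3
grasp_force: 0.0
```

Run:
```python
from m import *
s=arm.read_state();print(s["position"],s["ee_rot"],s["contact_force"])
p=P("wrist");w=save("wrist","pics/d.png");print(-p[2].T@p[3],p[2][2]);np.savez("w0.npz",*p)
```

```text
[563.17068458  -8.36783983 303.68282406] [ 7.07839865e-01 -7.06372766e-01 -4.15964904e-04  2.59218454e-04] [ 0.60810635 -0.4854015  -0.68054273]
[563.77620802 -86.84044202 471.98014769] [-0.00167307  0.30765847 -0.95149538]
```

View pics/d.png

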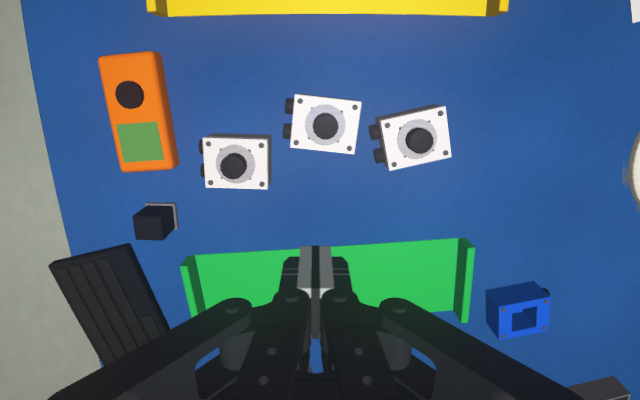

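Wrist view: plungers at about (234,166) for C, (325,126) for B and (419,140) for A. The green bay spans (190–470, 245–320), and the yellow bay's near edge is at the top, row 15.

Run:
```python
from m import *
im=cv2.imread("pics/d.png")[:,:,::-1];p=P("wrist");i=im.astype(int)
w=((i.min(2)>130)&(i.max(2)-i.min(2)<50)).astype(np.uint8); w[:80]=0;w[210:]=0;w[:,500:]=0;w[:,:190]=0
for c in cv2.findContours(w,0,1)[0]:
    if cv2.contourArea(c)<800: continue
    h=cv2.convexHull(c);r=cv2.minAreaRect(ray(p,h.reshape(-1,2),45)[:,:2].astype(np.float32))
    x,y,a,b=cv2.boundingRect(h);m=(im[y:y+b,x:x+a].max(2)<70).astype(np.uint8)
    k=cv2.connectedComponentsWithStats(m);j=max(range(1,k[0]),key=lambda q:k[2][q,4]-8*np.hypot(*(k[3][q]-[a/2,b/2])))
    print("lid",np.round(r[0]),np.round(r[1]),round(r[2],1),"plunger z60",ray(p,k[3][j]+[x,y],60).round(),k[3][j]+[x,y])
def at(u,z): return ray(p,u,z).round().tolist()
print("green near edge pts (box-side)",at([(196,256),(457,240)],0)); print("green wall tops",at([(182,266),(190,316),(465,238),(473,240),(458,322)],35))
print("yellow near edge (base)",at([(165,16),(490,16)],0))
print("meter",at([(122,171),(177,165),(155,53)],0),"relay",at([(134,236),(165,239)],0),"blue",at([(487,302)],0))
# bay patch corners from the fixed views
for n,f,lab in(("scene","a","yellow"),("side","b","yellow"),("scene","a","green"),("side","b","green")):
    q=cv2.imread(f"pics/{f}.png").astype(int)[...,::-1];r_,g_,b_=q[...,0],q[...,1],q[...,2]
    m=((r_>170)&(g_>140)&(b_<90)) if lab=="yellow" else (g_>110)&(r_<90)&(b_<110)
    ys,xs=np.nonzero(m);W=ray(P(n),np.c_[xs,ys],0)
    for X in(400,450,500,550,600,650,700):
        s=W[abs(W[:,0]-X)<6,1]; s=s[(s<-100)|(s>100)]
        print(n,lab,X,s.min().round(),s.max().round(),end=" | ")
    print()
```

```text
lid [664.  10.] [65. 81.] 87.9 plunger z60 [[664.  10.  60.]] [232.70465116 166.21627907]
lid [438. -23.] [81. 66.] 13.5 plunger z60 [[449. -28.  60.]] [410.83838384 136.1010101 ]
lid [552. -39.] [65. 81.] 84.0 plunger z60 [[550. -53.  60.]] [327. 114.]
green near edge pts (box-side) [[745.0, 164.0, 0.0], [348.0, 136.0, -0.0]]
green wall tops [[754.0, 162.0, 35.0], [752.0, 248.0, 35.0], [353.0, 116.0, 35.0], [341.0, 120.0, 35.0], [343.0, 258.0, 35.0]]
yellow near edge (base) [[753.0, -171.0, 0.0], [342.0, -174.0, 0.0]]
meter [[839.0, 30.0, 0.0], [757.0, 22.0, 0.0], [771.0, -127.0, 0.0]] relay [[837.0, 132.0, 0.0], [790.0, 136.0, -0.0]] blue [[282.0, 248.0, 0.0]]
scene yellow 400 -300.0 -174.0 | scene yellow 450 -299.0 -173.0 | scene yellow 500 -299.0 -174.0 | scene yellow 550 -299.0 -173.0 | scene yellow 600 -298.0 -173.0 | scene yellow 650 -299.0 -172.0 | scene yellow 700 -298.0 -172.0 | 
side yellow 400 -299.0 -173.0 | side yellow 450 -298.0 -172.0 | side yellow 500 -298.0 -173.0 | side yellow 550 -298.0 -172.0 | side yellow 600 -297.0 -171.0 | side yellow 650 -298.0 -170.0 | side yellow 700 -298.0 -171.0 | 
scene green 400 141.0 261.0 | scene green 450 144.0 266.0 | scene green 500 149.0 269.0 | scene green 550 152.0 273.0 | scene green 600 157.0 277.0 | scene green 650 160.0 280.0 | scene green 700 171.0 281.0 | 
side green 400 140.0 270.0 | side green 450 143.0 270.0 | side green 500 146.0 277.0 | side green 550 151.0 277.0 | side green 600 152.0 283.0 | side green 650 158.0 288.0 | side green 700 161.0 291.0 |
```

Call:
servo_tool(
  rows=[
    [[0, 30, 11, 60, 0, 0, 0], [0, 30, 11, 120, 0, 0, 0], [0, 30, 11, 180, 0, 0, 0], [0, 30, 11, 225, 0, 0, 0], [0, 30, 11, 225, 0, 0, 0], [0, 30, 11, 225, 0, 0, 0]],
  ],
)

```text
clock: 2.65
position: [554.5, -38.4, 81.2]
ee_rot: [0.708, -0.706, 0.001, -0.001]
contact_force: [-0.6, -0.0, 1.2]
gripper_width: 0.1
grasp_force: 0.0
```

Call:
servo_tool(
  rows=[
    [[0, 0, 1, 13, 0, 0, 0], [0, 0, 1, 17, 0, 0, 0], [0, 0, 1, 20, 0, 0, 0], [0, 0, 1, 22, 0, 0, 0], [0, 0, 1, 24, 0, 0, 0], [0, 0, 1, 24, 0, 0, 0], [0, 0, 1, 24, 0, 0, 0], [0, 0, 1, 24, 0, 0, 0]],
  ],
)

```text
clock: 3.65
position: [552.0, -39.2, 55.1]
ee_rot: [0.707, -0.707, 0.0, -0.0]
contact_force: [0.5, 0.4, 0.4]
gripper_width: -0.1
grasp_force: 0.0
```

Call:
servo_tool(
  rows=[
    [[0, 0, 0, 2, 0, 0, 0], [0, 0, 0, 3, 0, 0, 0], [0, 0, 0, 3, 0, 0, 0]],
  ],
)

```text
clock: 4.03
position: [551.8, -39.3, 51.9]
ee_rot: [0.707, -0.707, -0.0, 0.0]
contact_force: [0.5, -0.1, 0.0]
gripper_width: 0.1
grasp_force: 0.0
```

Run:
```python
from m import *
f=[]
a=arm.get_image("scene");f.append(arm.read_state()["contact_force"]);b=arm.get_image("side");f.append(arm.read_state()["contact_force"]);w=arm.get_image("wrist");f.append(arm.read_state()["contact_force"])
print(np.round(f,2),arm.read_state()["position"])
p=P("side");q=P("wrist")
for pp,n in((P("scene"),"scene"),(p,"side"),(q,"wrist")):print(n,cv2.projectPoints(np.array([[552.,-39,52],[552,-38,45]]),cv2.Rodrigues(pp[2])[0],pp[3],pp[0],pp[1])[0].reshape(-1,2).round())
o=np.zeros((400,800,3),np.uint8)
o[:200,:200]=cv2.resize(a[190:240,270:320],(200,200));o[200:,:200]=cv2.resize(b[180:230,315:365],(200,200));o[:,210:750]=w[:,50:590]
cv2.imwrite("pics/e.png",o[...,::-1])
```

```text
[[-0.11  0.29  0.28]
 [-0.96 -0.52  0.27]
 [ 0.31 -1.21 -0.19]] [551.96451082 -39.21163906  52.03237424]
scene [[296. 215.]
 [296. 217.]]
side [[339. 211.]
 [339. 212.]]
wrist [[315. 239.]
 [315. 235.]]
```

View pics/e.png

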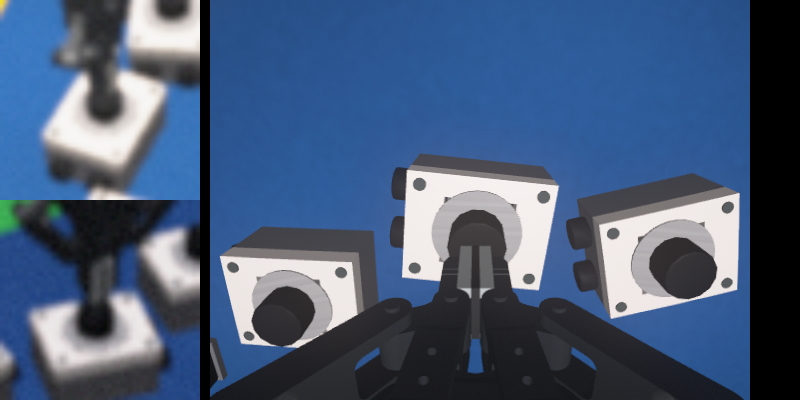

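The crop shows the finger tips over B's plunger at wrist (315,240). I check whether the plunger is down by where its rim should project.

Run:
```python
from m import *
s=arm.read_state();print(np.round(s["joint_efforts"],2),np.round(s["wrist_torque"],3))
pp=P("wrist")
for c in((552,-38),(664,10),(438,-22)):
  for z in(45,52,64.5):
    print(c,z,cv2.projectPoints(np.array([[c[0],c[1]-15.,z],[c[0]-15,c[1],z],[c[0]+15.,c[1],z]]),cv2.Rodrigues(pp[2])[0],pp[3],pp[0],pp[1])[0].reshape(-1,2).round().tolist())
im=cv2.imread("pics/e.png");print([ (y,int(im[y,475].max())) for y in range(185,250,3)])
```

```text
[ -0.   -36.6   14.26   3.17  -0.    -0.  ] [-0.008 -0.012  0.009]
(552, -38) 45 [[316.0, 210.0], [343.0, 235.0], [288.0, 235.0]]
(552, -38) 52 [[316.0, 214.0], [344.0, 241.0], [287.0, 241.0]]
(552, -38) 64.5 [[316.0, 224.0], [346.0, 252.0], [285.0, 251.0]]
(664, 10) 45 [[127.0, 285.0], [155.0, 306.0], [108.0, 305.0]]
(664, 10) 52 [[121.0, 291.0], [150.0, 314.0], [102.0, 312.0]]
(664, 10) 64.5 [[110.0, 304.0], [141.0, 327.0], [90.0, 326.0]]
(438, -22) 45 [[517.0, 236.0], [536.0, 260.0], [487.0, 260.0]]
(438, -22) 52 [[524.0, 242.0], [543.0, 265.0], [493.0, 266.0]]
(438, -22) 64.5 [[537.0, 252.0], [557.0, 277.0], [504.0, 278.0]]
[(185, 246), (188, 245), (191, 164), (194, 187), (197, 187), (200, 186), (203, 192), (206, 187), (209, 147), (212, 57), (215, 59), (218, 59), (221, 59), (224, 72), (227, 67), (230, 67), (233, 65), (236, 64), (239, 64), (242, 63), (245, 59), (248, 55)]
```

Run:
```python
import cv2,numpy as np
im=cv2.imread("pics/e.png")
o=im[190:330,390:570];o=cv2.convertScaleAbs(cv2.resize(o,None,fx=4,fy=4),alpha=2.2)
r=cv2.convertScaleAbs(im[240:360,230:350],alpha=2.2); o[380:500,600:720]=r
cv2.imwrite("pics/f.png",o)
```

```text
(no output)
```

View pics/f.png

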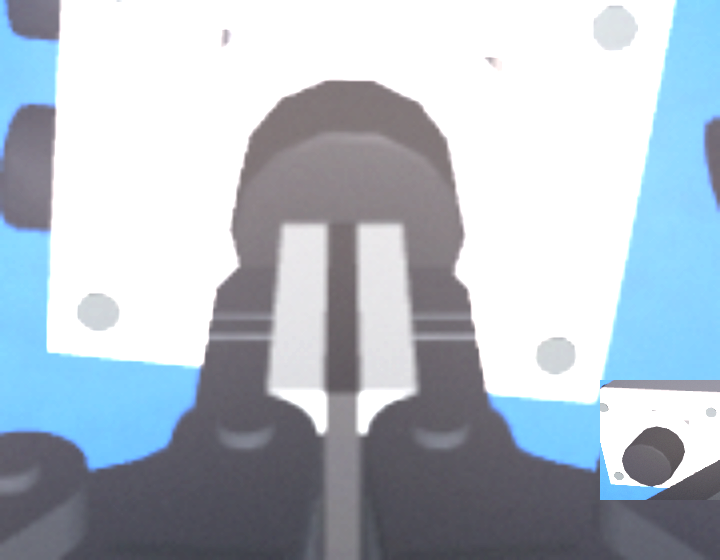

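The rim at row 223 corresponds to z≈64, so B's plunger is still free. The visible finger ends appear some 12–30 mm above the reported TCP. I descend in small steps and watch the force.

Call:
servo_tool(
  rows=[
    [[0, 0, 0, 2, 0, 0, 0], [0, 0, 0, 4, 0, 0, 0], [0, 0, 0, 4, 0, 0, 0]],
  ],
)

```text
clock: 4.55
position: [551.8, -39.2, 47.8]
ee_rot: [0.707, -0.707, -0.0, 0.0]
contact_force: [0.3, 0.3, 0.6]
gripper_width: -0.4
grasp_force: 0.0
```

Call:
servo_tool(
  rows=[
    [[0, 0, 0, 2, 0, 0, 0], [0, 0, 0, 4, 0, 0, 0], [0, 0, 0, 4, 0, 0, 0]],
  ],
)

```text
clock: 4.92
position: [551.8, -39.3, 43.8]
ee_rot: [0.707, -0.707, -0.0, 0.0]
contact_force: [0.2, -0.2, -0.4]
gripper_width: 0.0
grasp_force: 0.0
```

Call:
servo_tool(
  rows=[
    [[0, 0, 0, 2, 0, 0, 0], [0, 0, 0, 4, 0, 0, 0], [0, 0, 0, 4, 0, 0, 0]],
  ],
)

```text
clock: 5.3
position: [551.8, -39.3, 39.8]
ee_rot: [0.707, -0.707, -0.0, 0.0]
contact_force: [0.2, 0.4, -0.2]
gripper_width: -0.2
grasp_force: 0.0
```

Run:
```python
from m import *
w=arm.get_image("wrist");s=arm.read_state();print(s["position"],s["contact_force"])
cv2.imwrite("pics/g.png",cv2.convertScaleAbs(cv2.resize(w[180:320,220:420,::-1],None,fx=3,fy=3),alpha=2))
```

```text
[551.9015754  -39.24956761  39.9331843 ] [ 0.54647664 -0.70326609 -0.34957655]
```

View pics/g.png

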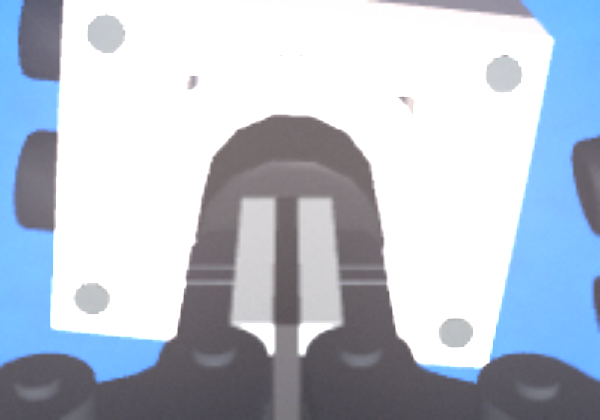

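The tip edge (row 245) is now close to the plunger rim (row 234), so contact should come about 5 mm lower.

Call:
servo_tool(
  rows=[
    [[0, 0, 0, 2, 0, 0, 0], [0, 0, 0, 4, 0, 0, 0], [0, 0, 0, 4, 0, 0, 0]],
  ],
)

```text
clock: 5.72
position: [552.4, -39.2, 37.2]
ee_rot: [0.708, -0.707, 0.0, -0.0]
contact_force: [-2.2, -0.0, 7.5]
gripper_width: -0.1
grasp_force: 3.7
```

Call:
servo_tool(
  rows=[
    [[0, 0, 0, 2, 0, 0, 0], [0, 0, 0, 3, 0, 0, 0], [0, 0, 0, 3, 0, 0, 0]],
  ],
)

```text
clock: 6.1
position: [552.5, -39.3, 34.5]
ee_rot: [0.708, -0.706, 0.001, -0.0]
contact_force: [-2.1, -0.1, 9.9]
gripper_width: 0.1
grasp_force: 4.4
```

Call:
servo_tool(
  rows=[
    [[0, 0, 0, 2, 0, 0, 0], [0, 0, 0, 3, 0, 0, 0], [0, 0, 0, 3, 0, 0, 0]],
  ],
)

```text
clock: 6.48
position: [552.5, -39.3, 31.8]
ee_rot: [0.708, -0.706, 0.001, -0.0]
contact_force: [-2.1, 0.7, 10.8]
gripper_width: 0.1
grasp_force: 5.1
```

B is stiff: the force rose from 7.5 to 10.8 N, with contact at a TCP height of about 38. Next is C.

Call:
servo_tool(
  rows=[
    [[0, 0, 0, -30, 0, 0, 0], [0, -25, -56, -35, 0, 0, 0], [0, -49, -112, -35, 0, 0, 0], [0, -49, -112, -35, 0, 0, 0], [0, -49, -112, -18, 0, 0, 0], [0, -49, -112, -10, 0, 0, 0], [0, -49, -112, -6, 0, 0, 0], [0, -49, -112, -3, 0, 0, 0], [0, -49, -112, 0, 0, 0, 0], [0, -49, -112, 0, 0, 0, 0]],
  ],
)

```text
clock: 7.72
position: [662.7, 9.1, 32.1]
ee_rot: [0.708, -0.707, 0.0, 0.001]
contact_force: [-4.3, -0.4, 10.7]
gripper_width: 0.1
grasp_force: 5.1
```

Call:
servo_tool(
  rows=[
    [[0, 0, 0, 0, 0, 0, 0], [0, 0, 0, 1, 0, 0, 0], [0, 0, 0, 1, 0, 0, 0]],
  ],
)

```text
clock: 8.1
position: [662.8, 9.1, 31.4]
ee_rot: [0.708, -0.707, 0.0, 0.001]
contact_force: [-6.4, 1.1, 11.4]
gripper_width: 0.1
grasp_force: 5.3
```

C is stiff as well. Next is A.

Call:
servo_tool(
  rows=[
    [[0, 0, 0, -30, 0, 0, 0], [0, 8, 60, -36, 0, 0, 0], [0, 16, 120, -36, 0, 0, 0], [0, 24, 180, -36, 0, 0, 0], [0, 31, 225, -36, 0, 0, 0], [0, 31, 225, -36, 0, 0, 0], [0, 31, 225, -18, 0, 0, 0], [0, 31, 225, -10, 0, 0, 0], [0, 31, 225, -6, 0, 0, 0], [0, 31, 225, -3, 0, 0, 0]],
  ],
)

```text
clock: 9.35
position: [439.1, -21.5, 32.0]
ee_rot: [0.707, -0.707, 0.0, 0.0]
contact_force: [-0.9, -0.8, 3.9]
gripper_width: -0.0
grasp_force: 1.5
```

Call:
servo_tool(
  rows=[
    [[0, 0, 0, 2, 0, 0, 0], [0, 0, 0, 3, 0, 0, 0], [0, 0, 0, 3, 0, 0, 0]],
  ],
)

```text
clock: 9.72
position: [439.0, -21.4, 29.1]
ee_rot: [0.708, -0.707, 0.0, -0.0]
contact_force: [-0.3, -0.4, 4.0]
gripper_width: 0.3
grasp_force: 1.6
```

A is weak. I retreat, open to 50 mm, turn to A's yaw and come down on its +y side to push it into the yellow bay.

Call:
servo_tool(
  rows=[
    [[0, 0, 0, -45, 0, 0, 0], [50, -30, 8, -50, 0, 0, -0.12], [50, -52, 14, -50, 0, 0, -0.236], [50, -52, 14, -50, 0, 0, -0.236], [50, -52, 14, -20, 0, 0, -0.236], [50, -52, 14, 10, 0, 0, -0.236], [50, -52, 14, 33, 0, 0, -0.236], [50, -52, 14, 33, 0, 0, -0.236]],
  ],
)

```text
clock: 10.72
position: [423.7, 29.6, -5.4]
ee_rot: [0.785, -0.619, -0.001, 0.002]
contact_force: [-0.0, -0.2, 0.1]
gripper_width: 50.2
grasp_force: 0.0
```

Run:
```python
from m import *
w=arm.get_image("wrist");b=arm.get_image("side");s=arm.read_state();print(s["position"],s["ee_rot"],s["contact_force"],s["gripper_width"])
o=np.zeros((400,800,3),np.uint8);o[:,:480]=w[:,80:560];o[:300,490:790]=cv2.resize(b[165:240,262:337],(300,300))
cv2.imwrite("pics/h.png",cv2.convertScaleAbs(o[...,::-1],alpha=1.4))
```

```text
[425.38188952  30.48033108  -3.72675594] [ 7.85462434e-01 -6.18909317e-01  1.29047507e-04 -7.92971204e-05] [ 0.49506638  0.39360109 -0.81891923] 49.69315670329904
```

View pics/h.png

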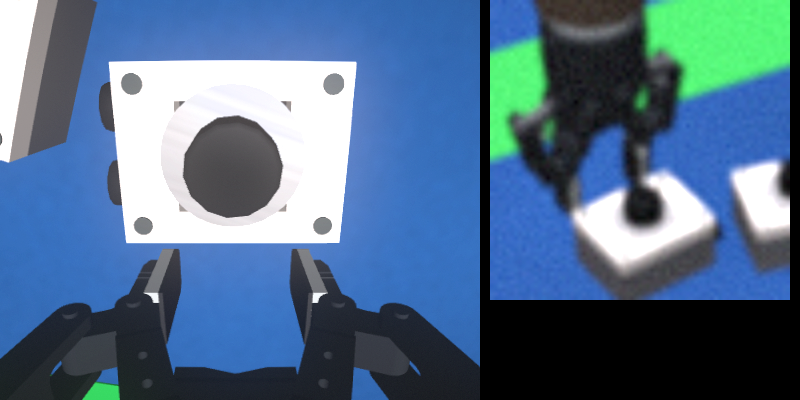

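The tool is square to A and clear of it, with pad tips at wrist (253,250) and (377,250). I check the real heights of the tip and palm.

Run:
```python
from m import *
from scipy.spatial.transform import Rotation as Ro
p=P("wrist");s=arm.read_state();T=np.array(s["position"]);R=Ro.from_quat(s["ee_rot"]).as_matrix()
C=-p[2].T@p[3];print("cam in tool",R.T@(C-T))
for n,u in(("tip",[(253,250),(371,250)]),("palm",[(255,370),(375,370)])):
    for off in(11,38 if n=="palm" else 0):
        for q in ray(p,u,-200):
            a=R.T@(C-T);d=R.T@(q-C);k=(off-a[0])/d[0];print(n,off,(a+k*d).round(1))
```

```text
cam in tool [  78.5358712    -0.4025225  -168.28937081]
tip 11 [ 11.  -26.8 -35. ]
tip 11 [ 11.   23.5 -34.8]
tip 0 [  0.  -31.1 -13.2]
tip 0 [  0.   27.4 -13.1]
palm 11 [  11.   -15.3 -100.9]
palm 11 [  11.    14.6 -100.8]
palm 38 [  38.    -9.4 -127.8]
palm 38 [  38.     8.6 -127.8]
```

The tip is about 35 mm above the reported TCP when open to 50, and the palm about 100 mm. I lower 17 mm and push.

Call:
servo_tool(
  rows=[
    [[50, 0, 0, 17, 0, 0, 0], [50, 5, 0, 17, 0, 0, 0], [50, 12, 0, 17, 0, 0, 0], [50, 20, 0, 17, 0, 0, 0], [50, 32, 0, 17, 0, 0, 0], [50, 46, 0, 17, 0, 0, 0], [50, 62, 0, 17, 0, 0, 0], [50, 80, 0, 17, 0, 0, 0], [50, 100, 0, 17, 0, 0, 0], [50, 120, 0, 17, 0, 0, 0]],
  ],
)

```text
clock: 12.08
position: [453.3, -87.0, -20.6]
ee_rot: [0.786, -0.619, 0.0, -0.0]
contact_force: [-1.4, 4.8, 3.0]
gripper_width: 49.9
grasp_force: 2.4
```

Call:
servo_tool(
  rows=[
    [[50, 20, 0, 0, 0, 0, 0], [50, 40, 0, 0, 0, 0, 0], [50, 58, 0, 0, 0, 0, 0], [50, 75, 0, 0, 0, 0, 0], [50, 90, 0, 0, 0, 0, 0], [50, 100, 0, 0, 0, 0, 0], [50, 106, 0, 0, 0, 0, 0], [50, 110, 0, 0, 0, 0, 0], [50, 111, 0, 0, 0, 0, 0], [50, 111, 0, 0, 0, 0, 0]],
  ],
)

```text
clock: 13.32
position: [479.0, -193.9, -21.1]
ee_rot: [0.786, -0.618, -0.0, 0.0]
contact_force: [-1.4, 1.8, 1.7]
gripper_width: 49.7
grasp_force: 1.0
```

```bash
cat > look.py <<'E'
from m import *
def lids():
    im=arm.get_image("scene");p=P("scene");i=im.astype(int)
    w=((i.min(2)>135)&(i.max(2)-i.min(2)<60)).astype(np.uint8);w[:150]=0;w[:,:190]=0;w[:,420:]=0;w[320:]=0
    for c in cv2.findContours(w,0,1)[0]:
        if cv2.contourArea(c)<120: continue
        r=cv2.minAreaRect(ray(p,c.reshape(-1,2),45)[:,:2].astype(np.float32))
        print("lid",np.round(r[0]),np.round(r[1]),round(r[2],1))
    s=arm.read_state();print(s["clock"],np.round(s["position"],1),np.round(s["contact_force"],1))
    return im
E
python3 -c "
from look import *
lids()"
```

```text
lid [667.  11.] [70. 88.] 88.4
lid [556. -38.] [70. 88.] 84.2
lid [ 497. -242.] [91. 50.] 25.2
13.375 [ 479.  -193.9  -21.1] [-1.1  1.4  1.7]
```

Call:
servo_tool(
  rows=[
    [[50, -15, 0, 0, 0, 0, 0], [50, -30, 0, 0, 0, 0, 0], [50, -30, 0, -50, 0, 0, 0], [50, -30, 0, -75, 0, 0, 0], [50, -55, -45, -75, 0, 0, 0.12], [50, -79, -94, -75, 0, 0, 0.236], [50, -79, -94, -75, 0, 0, 0.236], [50, -79, -94, -40, 0, 0, 0.236], [50, -79, -94, 0, 0, 0, 0.236], [50, -79, -94, 0, 0, 0, 0.236]],
  ],
)

```text
clock: 14.62
position: [548.2, -95.0, -23.7]
ee_rot: [0.708, -0.707, -0.003, 0.003]
contact_force: [-0.1, -0.6, 0.2]
gripper_width: 50.0
grasp_force: 0.0
```

```bash
python3 -c "
from look import *
lids()"
```

```text
lid [667.  11.] [70. 88.] 87.5
lid [555. -38.] [71. 87.] 83.9
lid [ 494. -232.] [83. 68.] 17.4
lid [276.   3.] [ 99. 146.] 17.3
lid [ 304. -143.] [ 66. 120.] 17.3
14.675 [550.4 -95.  -21.7] [1.  0.6 0.6]
```

A stands within the yellow bay at about (491,-232). Now I push B to +y.

Call:
servo_tool(
  rows=[
    [[50, -6, 0, 0, 0, 0, 0], [50, -12, 0, 0, 0, 0, 0], [50, -18, 0, 0, 0, 0, 0], [50, -26, 0, 0, 0, 0, 0], [50, -38, 0, 0, 0, 0, 0], [50, -54, 0, 0, 0, 0, 0], [50, -72, 0, 0, 0, 0, 0], [50, -92, 0, 0, 0, 0, 0], [50, -112, 0, 0, 0, 0, 0], [50, -132, 0, 0, 0, 0, 0]],
  ],
)

```text
clock: 15.92
position: [551.5, 38.3, -21.0]
ee_rot: [0.708, -0.707, -0.0, 0.0]
contact_force: [0.2, -4.9, 4.2]
gripper_width: 50.2
grasp_force: 2.4
```

Call:
servo_tool(
  rows=[
    [[50, -20, 0, 0, 0, 0, 0], [50, -40, 0, 0, 0, 0, 0], [50, -60, 0, 0, 0, 0, 0], [50, -80, 0, 0, 0, 0, 0], [50, -98, 0, 0, 0, 0, 0], [50, -113, 0, 0, 0, 0, 0], [50, -124, 0, 0, 0, 0, 0], [50, -131, 0, 0, 0, 0, 0], [50, -134, 0, 0, 0, 0, 0], [50, -134, 0, 0, 0, 0, 0]],
  ],
)

```text
clock: 17.18
position: [551.7, 171.5, -21.2]
ee_rot: [0.707, -0.707, -0.0, -0.0]
contact_force: [0.3, -0.8, -0.4]
gripper_width: 49.8
grasp_force: 0.2
```

```bash
python3 -c "
from look import *
lids()"
```

```text
lid [667.  11.] [70. 87.] 88.4
lid [551. 216.] [66. 88.] 90.0
lid [ 493. -232.] [88. 67.] 13.1
lid [227. 231.] [157. 102.] 5.0
17.225 [551.8 171.5 -21.2] [-0.1 -0.   0.4]
```

Call:
servo_tool(
  rows=[
    [[50, 15, 0, 0, 0, 0, 0], [50, 30, 0, 0, 0, 0, 0], [50, 30, 0, -50, 0, 0, 0], [50, 30, 0, -80, 0, 0, 0], [50, 80, -30, -80, 0, 0, 0], [50, 130, -60, -80, 0, 0, 0], [50, 180, -90, -80, 0, 0, 0], [50, 218, -112, -80, 0, 0, 0], [50, 218, -112, -80, 0, 0, 0], [50, 218, -112, -80, 0, 0, 0]],
  ],
)

```text
clock: 18.48
position: [663.1, -47.6, 58.6]
ee_rot: [-0.707, 0.707, 0.0, -0.0]
contact_force: [-0.2, -0.1, 0.1]
gripper_width: 49.9
grasp_force: 0.0
```

Call:
servo_tool(
  rows=[
    [[50, 0, 0, 40, 0, 0, 0], [50, 0, 0, 80, 0, 0, 0], [50, 0, 0, 80, 0, 0, 0], [50, -6, 0, 80, 0, 0, 0], [50, -12, 0, 80, 0, 0, 0], [50, -18, 0, 80, 0, 0, 0], [50, -26, 0, 80, 0, 0, 0], [50, -38, 0, 80, 0, 0, 0], [50, -54, 0, 80, 0, 0, 0], [50, -70, 0, 80, 0, 0, 0]],
  ],
)

```text
clock: 19.73
position: [663.7, 24.0, -20.8]
ee_rot: [0.707, -0.707, 0.0, 0.0]
contact_force: [0.3, -3.4, 2.8]
gripper_width: 50.0
grasp_force: 2.0
```

Call:
servo_tool(
  rows=[
    [[50, -18, 0, 0, 0, 0, 0], [50, -38, 0, 0, 0, 0, 0], [50, -58, 0, 0, 0, 0, 0], [50, -78, 0, 0, 0, 0, 0], [50, -98, 0, 0, 0, 0, 0], [50, -117, 0, 0, 0, 0, 0], [50, -133, 0, 0, 0, 0, 0], [50, -145, 0, 0, 0, 0, 0], [50, -152, 0, 0, 0, 0, 0], [50, -156, 0, 0, 0, 0, 0]],
  ],
)

```text
clock: 20.98
position: [663.5, 179.2, -21.1]
ee_rot: [0.707, -0.707, -0.0, 0.0]
contact_force: [0.4, -4.3, 2.2]
gripper_width: 50.1
grasp_force: 1.9
```

Call:
servo_tool(
  rows=[
    [[50, 0, 0, 0, 0, 0, 0], [50, 15, 0, 0, 0, 0, 0], [50, 35, 0, 0, 0, 0, 0], [50, 35, 0, -50, 0, 0, 0], [50, 35, 0, -110, 0, 0, 0], [50, 90, 60, -170, 0, 0, 0], [50, 140, 110, -200, 0, 0, 0], [50, 190, 110, -240, 0, 0, 0], [50, 190, 110, -240, 0, 0, 0], [50, 190, 110, -240, 0, 0, 0]],
  ],
)

```text
clock: 22.22
position: [553.8, -14.0, 222.1]
ee_rot: [-0.706, 0.708, -0.002, 0.003]
contact_force: [0.1, -0.2, -0.4]
gripper_width: 50.1
grasp_force: 0.0
```

```bash
python3 -c "
from look import *
im=lids();cv2.imwrite('pics/z.png',im[...,::-1])"
```

```text
lid [664. 224.] [67. 88.] 89.8
lid [551. 216.] [66. 87.] 90.0
lid [ 494. -232.] [83. 68.] 17.4
22.275 [553.5 -12.8 220.2] [ 0.9 -0.4 -0.3]
```

View pics/z.png

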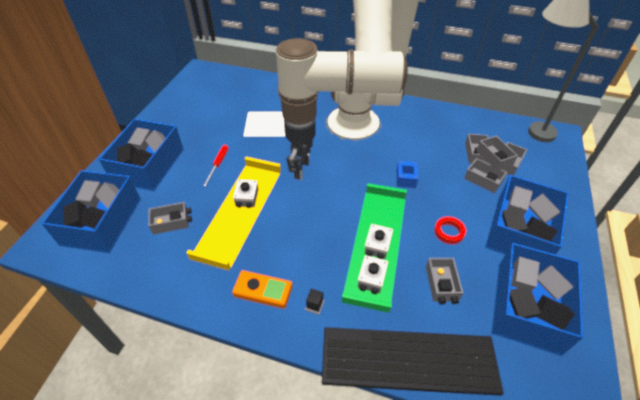

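All boxes stand inside their bays: A at (245,192) in yellow, B and C at (378,238) and (373,272) in green. The other things on the bench look unmoved.

```bash
python3 -c "
from bench import arm
print(arm.job_done())"
```

```text
the job is handed in; nothing more can be done
None
```

Job handed in at about 22 s: the weak box stands in the yellow bay and the two stiff boxes in the green bay, each pushed along the bench, and the bystanders look unmoved in the last picture.

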